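# Clamp a glaze test tile, read its dab, release it

## Task

Swing the toggle clamp's handle over centre so that its rubber foot locks down on the tile in the nest, then pick up the upright reader and hold it steady for two seconds with its snout pointing straight at the glaze dab from 5 to 11 cm away. Stand the reader upright on the cork mat again, let go, and then swing the clamp handle all the way back so that the tile lies free in its nest. The glaze is raw: let only the clamp's foot touch the tile, and leave the pots and the other things standing where they are.

Things in the scene. Friction and masses are not known exactly. Their poses are not given: they have to be found in the camera images.
- jig: Fixed plywood board, 15 mm thick, with a toggle clamp and an aluminium tile nest. Origin at bench level on its middle line; +x runs from clamp to nest, z up. Board: x -90 to 150, y +-55 mm. Nest: centre x 85, outer 118 x 78 mm, floor 30 mm and fence tops 36 mm above the bench. Clamp cheeks: x -71 to -8, y +-17 mm, 73 mm high.
- clamp_handle (a joint): Toggle clamp handle, hinged about the jig's +y through handle_pivot. 0 = fully open: leaning 1.05 rad from vertical towards jig -x, clamp arm up. It grows as it swings up towards +x: dead centre at 1.05 rad (handle vertical, arm level), locked on its stop at 1.15. The foot meets the tile at about 0.8; passing centre takes about 3 N at the knob; a pinched knob slips slowly, pushing does not.
- handle_pivot (a point): Fixed hinge axis of the clamp handle, 52 mm above the bench, at x -59.5 mm, y 0 of the jig; axes as the jig's.
- handle_grip (a point): Centre of the black ball knob (30 mm diameter) at the handle's end, 90 mm from handle_pivot; the handle's rod below it is 14 mm thick; its z axis points from the pivot to the knob, its y axis is the jig's y. Upright, the knob's top is 157 mm above the bench.
- clamp_foot: Rubber foot of the clamp arm, 20 mm diameter, on a spring spindle; origin at the centre of its underside. Closed, it presses the tile at x 55 mm, y 0 of the jig. The steel arm (12 mm wide, 75 mm to the foot) pivots at jig x -20 mm, 65 mm above the bench, and stands up to about 150 mm above the bench when open.
- tile: Loose terracotta test tile, 100 x 60 x 10 mm, lying in the nest with 2 to 3 mm of play (top 40 mm above the bench); origin at the centre of its underside, x along its length away from the clamp.
- dab (a point): Centre of the round white glaze dab, 24 mm diameter, on the tile's top, 28 mm from the tile's centre towards the end away from the clamp.
- mat: Cork mat, 180 x 180 x 5 mm, fixed on the bench; origin at the centre of its underside.
- reader: Loose hand-held reader standing on the mat, about 250 g: upright grey body 40 (x) x 32 (y) mm, 126 mm tall over all, on a foot plate 75 x 55 x 10 mm, with a black snout (28 mm diameter) looking towards its +x and 40 degrees down. Origin at the centre of the foot's underside, z up. Grip the upper body (80 to 126 mm above its origin) across y.
- reader_nose (a point): Centre of the window at the snout's tip, 46 mm ahead (+x) and 41 mm above the reader's origin; this point's x axis is the line of sight (40 degrees below the reader's +x).
- brush_pot: Bystander: white pot 76 mm across, 90 mm tall, brushes reaching to 165 mm; origin at the centre of its underside.
- prop: Bystander: loose pale kiln prop block 60 x 40 x 28 mm; origin at the centre of its underside.
- jar: Bystander: glaze jar with white lid, 60 mm across, 90 mm tall; origin at the centre of its underside.
- cup: Bystander: terracotta cup 76 mm across, 80 mm tall; origin at the centre of its underside.
Things that resemble listed ones, but are neither listed nor needed, are in the scene too. What is shaped like the reader but green or pink is not meant.

How it is judged:
On the way, in this order (a step that is already met when the one before it is completed fails the run):
1. the clamp handle is past dead centre and its foot presses the tile (value of joint clamp_handle above 1.08 rad and contact force between clamp_foot and tile above 2 N), for 0.3 s.
2. the reader is held steady, its line of sight passing within 12 mm of the middle of the dab from 40 to 120 mm away, the tile still clamped (all of step 1 and x of dab in the frame of reader_nose between 0.04 and 0.12 m and y of dab in the frame of reader_nose between -0.012 and 0.012 m and z of dab in the frame of reader_nose between -0.012 and 0.012 m and linear speed of reader below 0.03 m/s and angular speed of reader below 0.25 rad/s), for 1.2 s.
3. the reader stands upright on the mat, released, the tile still clamped (all of step 1 and x of reader in the frame of mat between -0.065 and 0.065 m and y of reader in the frame of mat between -0.065 and 0.065 m and z of reader in the frame of mat between 0 and 0.012 m and angle between reader's own z axis and vertical below 0.12 rad and contact force between reader and the fingers below 0.1 N and linear speed of reader below 0.03 m/s), for 0.2 s.
4. the clamp handle is swung back to within 0.25 rad of its open stop (value of joint clamp_handle below 0.25 rad), for 0.2 s.
At the end, for the whole second after the job is handed in: The clamp handle is within 0.25 rad of fully open and its foot is off the tile; the tile lies in its nest (within 8 mm, flat on the floor); the reader stands upright, released and still on the mat, its middle within 65 mm of the mat's middle in both directions (value of joint clamp_handle below 0.25 rad and contact force between clamp_foot and tile below 0.1 N and x of tile in the frame of jig between 0.077 and 0.093 m and y of tile in the frame of jig between -0.008 and 0.008 m and z of tile in the frame of jig between 0.026 and 0.034 m and x of reader in the frame of mat between -0.065 and 0.065 m and y of reader in the frame of mat between -0.065 and 0.065 m and z of reader in the frame of mat between 0 and 0.012 m and angle between reader's own z axis and vertical below 0.12 rad and contact force between reader and the fingers below 0.1 N and linear speed of reader below 0.03 m/s); the robot touches nothing.
It fails at once if the reader or the robot touches the tile (contact force between any of reader, the fingers, the arm and tile above 0.5 N).
It fails at once if a bystander is moved by more than 30 mm or tipped (distance of any of brush_pot, prop, jar, cup from where it was at the start of the episode above 0.03 m or angle between any of brush_pot, prop, jar, cup's own z axis and vertical above 0.35 rad).
It also fails if it takes over 72 s, if anything falls off the work surface, if the arm or the gripper's body presses on something with over 40 N, if the wrist force passes 120 N, or if a joint passes its speed limit or range.

## Robot

A 6-joint arm with a two-finger parallel gripper is mounted at the origin on the work surface. World frame = base frame: x ahead of the robot, y to its left, z up, the work surface at z = 0. Lengths are in m, angles in rad, forces in N, time in s.
With the tool pointing down it reaches from about 0.3 to 0.875 m from the base axis. Payload 4.2 kg.
Tool frame: the origin (TCP) lies midway between the tips of the shut fingers; the grasp point (between the pads) lies 19 mm behind it; z points along the fingers, y is the line along which they close (so a half turn about z gives the same grasp; the last joint's range is limited). The gripper opens to 85 mm and grips with 20 to 120 N. Pads are 22 mm wide; open, the fingers measure 114 mm over their backs; the gripper's body (76 mm by 85 mm) begins 54 mm behind the grasp point. The pads swing forward as they close: fully open they stand 13 mm farther back than shut.
Start: joints at [1.159, 0.32, 1.565, -0, 1.257, -0.02], TCP at [0.22, 0.531, 0.231] pointing down, gripper open.
Joint ranges: [-3.11, 3.11], [-0.84, 2.01], [0.21, 2.61], [-1.34, 4.49], [0.05, 2.63], [-2.56, 2.56]. Speed limits (rad/s): [2.57, 2.57, 3.14, 3.14, 3.14, 3.14].

## Interface

Orientations are given as a unit quaternion [w, x, y, z].
In Python, from workcell import env, optics, hand_in gives the robot as it stands.
- The arm moves only by the tool jog_arm, never from a script. Its argument "rows" is one flat list of numbers, 4 for each row, row after row: the shift along the world's x, y, z in m, then the turn about the world's z in rad. In form: [dx, dy, dz, roll, dx, dy, dz, roll, ...]. A call has 1 to 8 rows; each row is the pose to reach, as a shift and turn from the pose commanded when the call began; what a row does not reach only later rows make up. A row lasts 1/12 s, in which the tool goes at most 41.7 mm and 7.16 degrees, less where a joint would pass 70% of its speed; a pose out of reach is approached as far as the arm can. A call with a gripper value outside its range is refused whole. "gripper" is the opening, from 0 (shut) to 1 (fully open), set as the call begins (left out, the last holds). The fingers move at their own pace and stop on an object; "grip_force" is the grip in N (left out, the last holds). Time passes only in rows, so rows that repeat a pose let the fingers close. It gives the time, the measured TCP pose, the force, the opening and the grip force at its end, in the units of the state.
- env.state(): the state, without advancing time (a new reading comes with each control period).
- optics.get_image(name): name is "scene" or "top" or "wrist"; returns a dict with "pixels" (480x640x3 uint8, red, green, blue), "range_z" (480x640 float32, m along the optical axis (not along the pixel's ray), 0 where there is no reading), "fx", "fy", "cx", "cy" (pixels), "origin" and "orientation" of the camera in the world; the wrist camera has in their place "mount" (4x4, takes a point from camera to tool coordinates, whose origin is the TCP and whose axes are the flange's). Camera axes: x right, y down, z forward; pixel columns grow to the right and rows downward; lengths in m; the calibration is good to about 2 mm. The wrist camera is an equidistant fisheye: a pixel r from the principal point sees the ray r / f radians off the axis. A picture is of the moment at which its call begins: read the wrist's pose just before it.
- hand_in(): hands the job in; it is judged then, once.
The state is a dict: "t": time; "joints": joint angles; "joint_velocities": joint speeds; "tau": joint torques, N m; "ee_pos": TCP position; "eef_rot": TCP orientation; "contact_force": force on the tool from outside, world axes, zero at the start; "moment": the same for the moment, N m; "finger_gap": finger opening in m; "grasp_force": force on a finger pad.
Only numpy, scipy, OpenCV 4.12 (cv2) and the standard library are available. Lean on these libraries where they do the work, as an engineer would, in place of code of your own. Each camera call takes 0.05 s, during which the arm holds its last target. There are 200 camera calls.

## Working session

There is one attempt and no reset: what is moved stays moved. The work goes in short steps, Python scripts to look and compute and a tool call to move; the robot and the scene stay as the last step left them, time stands still between calls to the robot, and variables do not carry over. Pictures are saved under pics/ and viewed, at most 10 in all, crops included, and the job is handed in when it is done.

Besides the shell and the picture viewer there is one more tool, called after ">>>" as a command line: name --argument value ..., lists and objects as JSON in quotes. jog_arm: Moves the arm, as the interface text tells. Its arguments: {"type":"object","properties":{"rows":{"type":"array"},"gripper":{"type":"number"},"grip_force":{"type":"number"}},"required":["rows"]}

```bash
mkdir -p pics; cat > h.py <<'E'
import numpy as np, cv2
from scipy.spatial.transform import Rotation as R
from workcell import env, optics, hand_in
def rot(q): return R.from_quat([q[1],q[2],q[3],q[0]]).as_matrix()
def grab(n):
    im=optics.get_image(n); np.save(f'pics/{n}.npy',im,allow_pickle=True); return im
def load(n): return np.load(f'pics/{n}.npy',allow_pickle=True).item()
def cloud(im):
    z=im['range_z']; v,u=np.mgrid[0:480,0:640]
    p=np.stack([(u-im['cx'])/im['fx']*z,(v-im['cy'])/im['fy']*z,z],-1)
    return p@rot(im['orientation']).T+np.array(im['origin'])
def ray(im,u,v,h):
    d=rot(im['orientation'])@np.array([(u-im['cx'])/im['fx'],(v-im['cy'])/im['fy'],1]); o=np.array(im['origin'])
    return o+d*(h-o[2])/d[2]
E
python3 - <<'E'
from h import *
for n in('top','scene'):
    im=grab(n); cv2.imwrite(f'pics/{n}0.png',im['pixels'][...,::-1]); print(n,im['origin'],im['orientation'],im['fx'],im['cx'],im['cy'])
print(env.state())
E
```

```text
top [0.44540698 0.01851607 1.12836522] [ 0.03311649 -0.70333236  0.70896321 -0.03997567] 456.981501571837 314.2992340867987 245.50785919476982
scene [1.11699465 0.47191848 0.5572984 ] [-0.20834931  0.38290783  0.78586426 -0.4386223 ] 448.8739914563084 318.16804829278067 248.49226490914938
{'t': 0.1, 'joints': array([ 1.15897233e+00,  3.20226310e-01,  1.56550927e+00, -3.12922913e-05,
        1.25740018e+00, -2.00239126e-02]), 'joint_velocities': array([-0.00144161,  0.00045759, -0.00463698, -0.00165089, -0.0015084 ,
       -0.00142849]), 'tau': array([ 1.39820633e-03, -4.16412950e+01, -2.34701103e+01,  7.55601422e-05,
        4.82888339e-03, -4.72431587e-07]), 'ee_pos': array([0.21942407, 0.53104888, 0.23058583]), 'eef_rot': array([-1.50770168e-04,  1.94644638e-01,  9.80873524e-01, -7.56823463e-04]), 'contact_force': array([-0.49862481, -0.15381753,  0.51736222]), 'moment': array([ 0.01932569, -0.007473  ,  0.02290498]), 'grasp_force': 0.0, 'finger_gap': 0.08577291158550154}
```

View pics/top0.png

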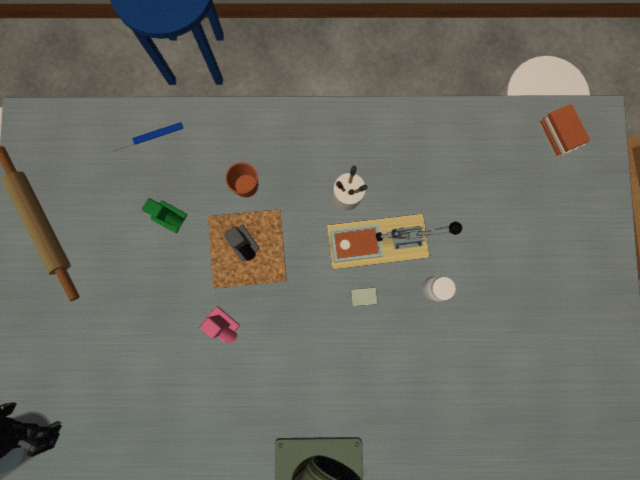

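View pics/scene0.png

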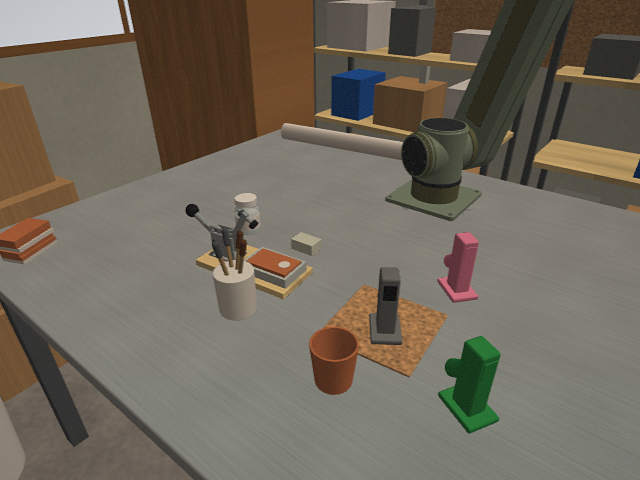

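The top view has +x up and +y left. Reader-like things: grey at (240,240) on the cork mat, green at (165,215), pink at (220,325). I choose the grey one. The jig is at (378,240), its nest on the left (+y) and the handle knob at (455,228). The pot is at (349,190), cup (242,180), jar (440,288) and prop (364,297).

```bash
cat > m.py <<'E'
from h import *
im=load('top'); P=cloud(im); hsv=cv2.cvtColor(im['pixels'],cv2.COLOR_RGB2HSV); H,S,V=[hsv[...,i].astype(int) for i in range(3)]
v,u=np.mgrid[0:480,0:640]
def box(a,b,c,d): return (u>=a)&(u<b)&(v>=c)&(v<d)
def rect(m,h,name):
    m=cv2.morphologyEx(m.astype(np.uint8),cv2.MORPH_OPEN,np.ones((2,2)))
    c=max(cv2.findContours(m,0,2)[0],key=cv2.contourArea)
    q=np.array([ray(im,x,y,h)[:2] for x,y in c[:,0]],np.float32)
    r=cv2.minAreaRect(q); bp=cv2.boxPoints(r); print(name,np.round(r[0],4),np.round(r[1],4),'edge deg',[round(float(np.degrees(np.arctan2(*(bp[i+1]-bp[i])[::-1]))),1) for i in (0,1)]); return r
rect(box(315,440,205,275)&(S>70)&(H>12)&(H<30)&(V>120),.015,'board')
rect(box(200,295,200,295)&(P[...,2]>-.01)&(((H<22)&(S>90))|(P[...,2]>.02)|(V<90)),.005,'mat')
rect(box(330,385,225,262)&(H<12)&(S>120),.04,'tile')
d=box(335,360,236,254)&(S<60)&(V>150); print('dab',d.sum(),ray(im,u[d].mean(),v[d].mean(),.04))
k=box(446,466,218,240)&(V<60); print('knob',k.sum(),np.round(np.median(P[k],0),4),u[k].mean(),v[k].mean())
b=box(215,275,215,275)
rect(b&(S<60)&(P[...,2]>.115)&(P[...,2]<.14),.131,'body top'); 
f=b&(S<60)&(P[...,2]>.01)&(P[...,2]<.022);print('foot pix',f.sum())
s=b&(P[...,2]>.03)&(P[...,2]<.09)&(V<40);print('snout',s.sum(),np.round(P[s].mean(0),4))
rect(b&(S<70),.015,'reader sil')
for n,B in dict(pot=(330,370,172,212),prop=(348,380,285,308),jar=(420,460,272,304),cup=(222,262,160,200)).items():
    m=box(*B)&(P[...,2]>.02); print(n,np.round([P[m][:,i].min() for i in (0,1)]+[P[m][:,i].max() for i in range(3)],3))
for n,(B,sc) in dict(a=((200,300,200,300),5),).items():
    t=cv2.resize(im['pixels'][200:300,200:300,::-1],None,fx=4,fy=4,interpolation=2)
    t2=cv2.resize(im['pixels'][200:300,320:470,::-1],None,fx=2.66,fy=2.66,interpolation=2)
    w=np.zeros((400,800,3),np.uint8); w[:,:400]=t; w[:t2.shape[0],400:400+t2.shape[1]]=t2[:400,:400]; cv2.imwrite('pics/crop1.png',w)
E
python3 m.py
```

```text
board [ 0.5687 -0.1502] [0.1099 0.2402] edge deg [-83.4, 6.6]
mat [0.5543 0.1719] [0.1789 0.1792] edge deg [-84.9, 5.1]
tile [ 0.5616 -0.0957] [0.059  0.0998] edge deg [-83.0, 7.0]
dab 69 [ 0.56047216 -0.06478215  0.04      ]
knob 133 [ 0.5885 -0.3092  0.1108] 455.01503759398497 227.68421052631578
body top [0.5671 0.1807] [0.0407 0.032 ] edge deg [-56.1, 33.9]
foot pix 190
snout 190 [0.5453 0.1647 0.0707]
reader sil [0.5707 0.1845] [0.0803 0.0522] edge deg [-54.9, 35.1]
pot [ 0.445 -0.111  0.723  0.019  1.128]
prop [ 0.416 -0.14   0.456 -0.08   0.033]
jar [ 0.426 -0.311  0.483  0.019  1.128]
cup [0.445 0.019 0.753 0.214 1.128]
```

View pics/crop1.png

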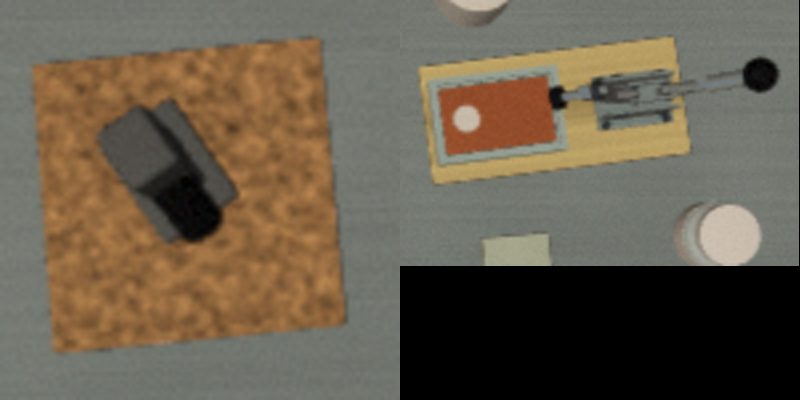

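The crop confirms the grey reader, with its black snout at crop (200,210) looking towards world -x,-y, at a yaw of about -145.5 deg. Jig +x points at 96.6 deg and the tile, dab and knob match their given positions. Next I move behind the knob.

>>> jog_arm --rows '[0.124, -0.296, 0.02, -0.354, 0.124, -0.296, 0.02, -0.354, 0.124, -0.296, 0.02, -0.354, 0.124, -0.296, 0.02, -0.354, 0.124, -0.296, 0.02, -0.354, 0.124, -0.296, 0.02, -0.354, 0.124, -0.296, 0.02, -0.354, 0.124, -0.296, 0.02, -0.354]' --gripper 0.21

```text
t: 0.77
ee_pos: [0.3438, 0.2325, 0.2514]
eef_rot: [0.0, 0.365, 0.931, -0.0]
contact_force: [1.0, 0.0, -0.1]
finger_gap: 0.0183
grasp_force: 0.0
```

>>> jog_arm --rows '[0.124, -0.296, 0, -0.354, 0.124, -0.296, 0, -0.354, 0.124, -0.296, 0, -0.354, 0.124, -0.296, 0, -0.354, 0.124, -0.296, 0, -0.354, 0.124, -0.296, 0, -0.354, 0.124, -0.296, 0, -0.354, 0.124, -0.296, 0, -0.354]'

```text
t: 1.43
ee_pos: [0.4682, -0.0638, 0.2511]
eef_rot: [0.0, 0.523, 0.852, -0.0]
contact_force: [0.5, 0.5, -0.7]
finger_gap: 0.0175
grasp_force: 0.0
```

>>> jog_arm --rows '[0.125, -0.298, 0, -0.355, 0.125, -0.298, 0, -0.355, 0.125, -0.298, 0, -0.355, 0.125, -0.298, 0, -0.355, 0.125, -0.298, 0, -0.355, 0.125, -0.298, 0, -0.355, 0.125, -0.298, 0, -0.355, 0.125, -0.298, 0, -0.355]'

```text
t: 2.1
ee_pos: [0.593, -0.3617, 0.2502]
eef_rot: [-0.0, 0.665, 0.746, -0.0]
contact_force: [0.2, -0.2, 0.2]
finger_gap: 0.018
grasp_force: 0.0
```

```bash
cat >> h.py <<'E'
O=np.array([.5722,-.180]); EX=np.array([-.115,.9934]); EY=np.array([-.9934,-.115])
def J(p): p=np.asarray(p); d=p[:2]-O; return np.round([d@EX,d@EY]+list(p[2:]),4)
def dirn(im,u,v):
    d=rot(im['orientation'])@np.array([(u-im['cx'])/im['fx'],(v-im['cy'])/im['fy'],1]); return d/np.linalg.norm(d)
def tri(a,pa,b,pb):
    d1,d2=dirn(a,*pa),dirn(b,*pb);o1,o2=np.array(a['origin']),np.array(b['origin'])
    s=np.linalg.lstsq(np.stack([d1,-d2],1),o2-o1,rcond=None)[0]; p,q=o1+s[0]*d1,o2+s[1]*d2
    return (p+q)/2,np.linalg.norm(p-q)
E
python3 - <<'E'
from h import *
a,b=load('top'),load('scene'); px=b['pixels'].astype(int); v,u=np.mgrid[0:480,0:640]
k=(px.max(-1)<50)&(u>180)&(u<205)&(v>198)&(v<222)
c=max(cv2.findContours(k.astype(np.uint8),0,2)[0],key=cv2.contourArea);e=cv2.minEnclosingCircle(c)[0];print(e,k.sum())
p,g=tri(a,(455.0,227.7),b,e);print('knob',p,g,J(p))
g2=(px.min(-1)>150)&(u>270)&(u<300)&(v>255)&(v<275);print('dab scene',g2.sum(),ray(b,u[g2].mean(),v[g2].mean(),.04),J(ray(b,u[g2].mean(),v[g2].mean(),.04)))
E
```

```text
(191.6630401611328, 210.02174377441406) 120
knob [ 0.58974447 -0.31181497  0.10150636] 0.001426565158278571 [-0.133  -0.0023  0.1015]
dab scene 46 [ 0.55889034 -0.06482307  0.04      ] [ 0.1159 -0.      0.04  ]
```

>>> jog_arm --rows '[0, 0, -0.04, 0, 0, 0, -0.08, 0, 0, 0, -0.12, 0, 0, 0, -0.155, 0, 0, 0, -0.17, 0, 0, 0, -0.17, 0, -0.001, 0.01, -0.17, 0, -0.0025, 0.022, -0.17, 0]'

```text
t: 2.77
ee_pos: [0.591, -0.3371, 0.0828]
eef_rot: [0.002, 0.665, 0.747, 0.0]
contact_force: [0.2, -5.5, 2.8]
finger_gap: 0.0177
grasp_force: 4.8
```

>>> jog_arm --rows '[-0.0005, 0.005, 0.006, 0, -0.001, 0.01, 0.012, 0, -0.0018, 0.016, 0.018, 0, -0.0025, 0.022, 0.023, 0, -0.0032, 0.028, 0.028, 0, -0.004, 0.035, 0.033, 0, -0.004, 0.035, 0.033, 0, -0.004, 0.035, 0.033, 0]'

```text
t: 3.43
ee_pos: [0.5861, -0.3006, 0.1152]
eef_rot: [0.0, 0.665, 0.747, 0.0]
contact_force: [0.0, -0.8, 1.0]
finger_gap: 0.0174
grasp_force: 0.6
```

```bash
python3 - <<'E'
from h import *
a=grab('top');b=grab('scene');t=np.vstack([b['pixels'][120:320,130:430]]);t2=a['pixels'][170:300,330:500]
w=np.zeros((600,800,3),np.uint8);x=cv2.resize(t,(600,400));w[:400,:600]=x;y=cv2.resize(t2,(262,200));w[400:,:262]=y
cv2.imwrite('pics/p1.png',w[...,::-1]);print(J(env.state()['ee_pos']),env.state()['contact_force'])
E
```

```text
[-0.1216  0.0008  0.1139] [-0.17961848 -0.67089107  0.49135668]
```

View pics/p1.png

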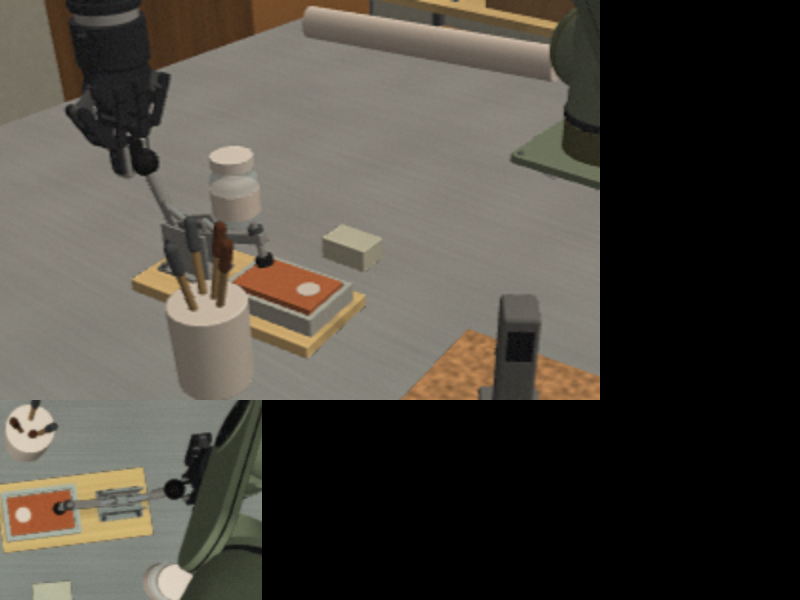

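The knob (crop 145,160) sits against the fingers and the arm's foot (265,260) is almost down on the tile. Next I push over centre.

>>> jog_arm --rows '[-0.001, 0.009, 0.004, 0, -0.002, 0.018, 0.006, 0, -0.003, 0.026, 0.008, 0, -0.004, 0.034, 0.009, 0, -0.005, 0.042, 0.01, 0, -0.0057, 0.049, 0.01, 0, -0.0057, 0.049, 0.01, 0, -0.0057, 0.049, 0.01, 0]'

```text
t: 4.2
ee_pos: [0.58, -0.2542, 0.1244]
eef_rot: [0.001, 0.664, 0.747, -0.002]
contact_force: [-0.2, -9.0, 1.0]
finger_gap: 0.018
grasp_force: 3.7
```

```bash
python3 - <<'E'
from h import *
print(J(env.state()['ee_pos']),env.state()['contact_force'])
b=grab('scene');px=b['pixels'].astype(int); v,u=np.mgrid[0:480,0:640]
cv2.imwrite('pics/p2.png',cv2.resize(b['pixels'][140:300,150:350],(800,600))[...,::-1])
E
```

```text
[-0.0746  0.0008  0.1244] [-0.20286677 -8.98484596  0.96408544]
```

View pics/p2.png

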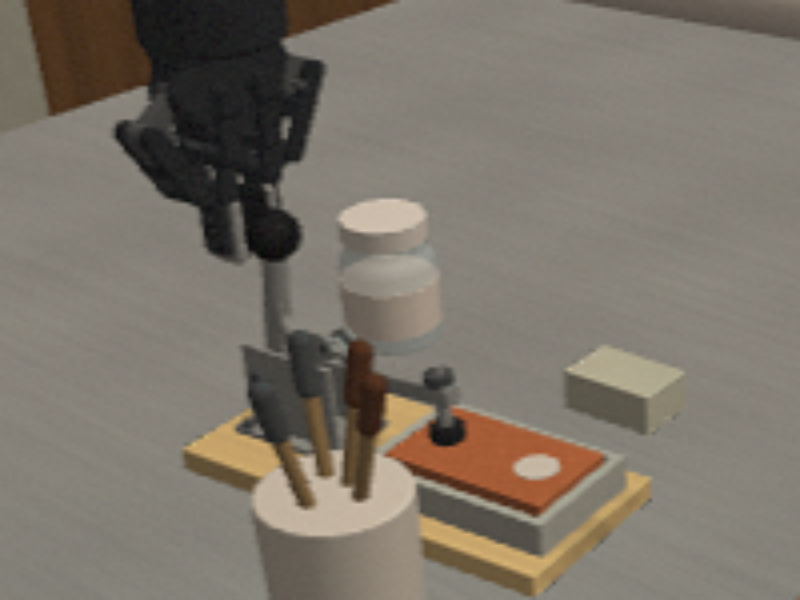

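The handle looks near vertical and the foot is on the tile at (447,430). I'll push a little further to feel for the stop.

>>> jog_arm --rows '[-0.0003, 0.003, 0, 0, -0.0006, 0.005, 0, 0, -0.0006, 0.005, 0, 0, -0.0006, 0.005, 0, 0]'

```text
t: 4.58
ee_pos: [0.5799, -0.2537, 0.1246]
eef_rot: [0.005, 0.664, 0.747, -0.004]
contact_force: [0.5, -20.3, -2.3]
finger_gap: 0.0178
grasp_force: 8.5
```

>>> jog_arm --rows '[0, 0.003, 0, 0, -0.0006, 0.005, 0, 0, -0.0006, 0.005, 0, 0, -0.0006, 0.005, 0, 0]'

```text
t: 4.92
ee_pos: [0.5799, -0.2532, 0.1248]
eef_rot: [0.008, 0.664, 0.748, -0.006]
contact_force: [0.2, -33.0, -4.8]
finger_gap: 0.018
grasp_force: 13.6
```

It is against the stop, with force rising steeply and no motion. Next I back off and look.

>>> jog_arm --rows '[0.001, -0.01, 0, 0, 0.003, -0.025, 0, 0, 0.005, -0.045, 0, 0, 0.005, -0.045, 0.03, 0, 0.005, -0.045, 0.065, 0, 0.005, -0.045, 0.1, 0, 0.005, -0.045, 0.13, 0, 0.005, -0.045, 0.13, 0]' --gripper 1.0

```text
t: 5.58
ee_pos: [0.5864, -0.2879, 0.2613]
eef_rot: [0.005, 0.665, 0.747, 0.002]
contact_force: [0.8, -0.6, 0.9]
finger_gap: 0.0854
grasp_force: 0.0
```

```bash
python3 - <<'E'
from h import *
a=grab('top');b=grab('scene')
w=np.zeros((600,800,3),np.uint8);w[:,:450]=cv2.resize(b['pixels'][160:300,180:300],(450,600));w[:260,460:]=cv2.resize(a['pixels'][190:288,320:448],(340,260))
cv2.imwrite('pics/p3.png',w[...,::-1])
px=b['pixels'].astype(int); v,u=np.mgrid[0:480,0:640]
E
```

```text
(no output)
```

View pics/p3.png

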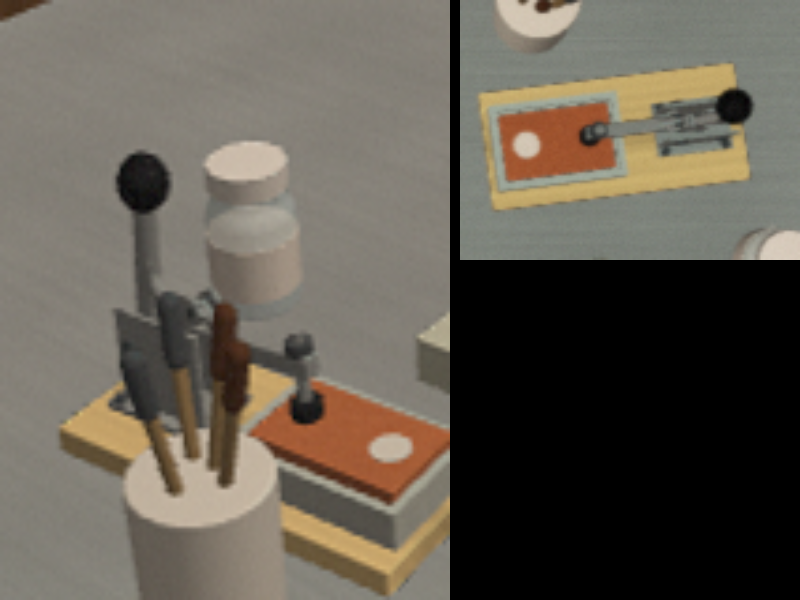

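The handle stayed up (knob 143,182) with the arm level and the foot (307,405) on the tile. I'll triangulate the knob and go over the reader.

```bash
python3 - <<'E'
from h import *
a=load('top');b=load('scene');p,g=tri(a,(423.2,229.6),b,(218.1,202.5));print(J(p),g,env.state()['ee_pos'])
E
```

```text
[-0.049  -0.0019  0.1412] 0.003429321807160194 [ 0.58427408 -0.28691861  0.25516138]
```

>>> jog_arm --rows '[-0.01, 0.235, 0, -0.542, -0.01, 0.235, 0, -0.542, -0.01, 0.235, 0, -0.542, -0.01, 0.235, 0, -0.542, -0.01, 0.235, 0, -0.542, -0.01, 0.235, 0, -0.542, -0.01, 0.235, 0, -0.542, -0.01, 0.235, 0, -0.542]'

```text
t: 6.35
ee_pos: [0.5729, -0.0507, 0.2523]
eef_rot: [-0.001, 0.84, 0.543, -0.002]
contact_force: [-0.1, -0.1, 0.6]
finger_gap: 0.0854
grasp_force: 0.0
```

>>> jog_arm --rows '[-0.01, 0.235, 0, -0.542, -0.01, 0.235, 0, -0.542, -0.01, 0.235, 0, -0.542, -0.01, 0.235, 0, -0.542, -0.01, 0.235, 0, -0.542, -0.01, 0.235, 0, -0.542, -0.01, 0.235, 0, -0.542, -0.01, 0.235, 0, -0.542]'

```text
t: 7.02
ee_pos: [0.5638, 0.1829, 0.2527]
eef_rot: [0.0, 0.955, 0.298, -0.002]
contact_force: [-0.3, -0.4, -0.9]
finger_gap: 0.0853
grasp_force: 0.0
```

```bash
python3 - <<'E'
from h import *
s=env.state();im=grab('wrist');im['T']=(s['ee_pos'],s['eef_rot']);np.save('pics/wrist.npy',im,allow_pickle=True);cv2.imwrite('pics/w1.png',im['pixels'][...,::-1])
print({k:im[k] for k in ('fx','cx','cy','mount')},s['ee_pos'],s['eef_rot'],s['joints'])
E
```

```text
{'fx': 371.64829954431775, 'cx': 317.45412333622744, 'cy': 235.73233584422618, 'mount': array([[-3.76208165e-04, -9.66253063e-01, -2.57594403e-01,
         6.50442089e-02],
       [ 9.99999929e-01, -3.67917791e-04, -8.03839114e-05,
         9.71513105e-04],
       [-1.71023631e-05, -2.57594415e-01,  9.66253133e-01,
        -1.42308792e-01],
       [ 0.00000000e+00,  0.00000000e+00,  0.00000000e+00,
         1.00000000e+00]])} [0.56381971 0.18287602 0.25266993] [ 3.19402466e-04  9.54559090e-01  2.98017201e-01 -1.60952715e-03] [ 2.94599825e-01  3.37402583e-01  1.48384800e+00 -6.85428119e-04
  1.32355596e+00  1.26033454e+00]
```

View pics/w1.png

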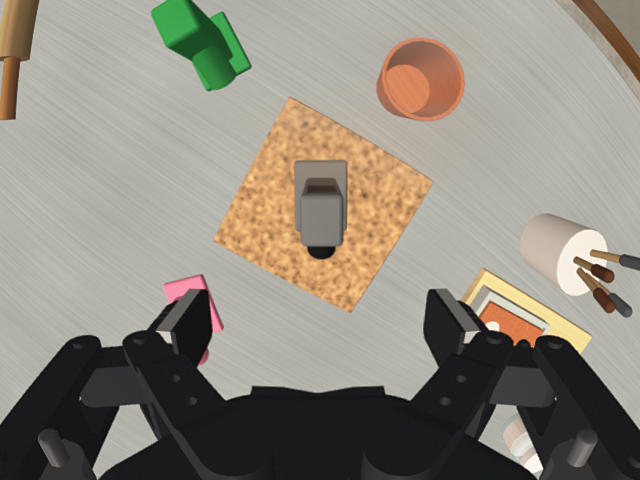

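The wrist view shows the reader upright and square to the gripper: body top at (321,220), foot plate around (321,195), snout peeking out at (321,252).

```bash
cat >> h.py <<'E'
def wray(im,u,v,h):
    p,q=im['T'];M=im['mount'];dx,dy=u-im['cx'],v-im['cy'];r=np.hypot(dx,dy)+1e-9;t=r/im['fx']
    d=rot(q)@M[:3,:3]@np.array([np.sin(t)*dx/r,np.sin(t)*dy/r,np.cos(t)]);o=rot(q)@M[:3,3]+p
    return o+d*(h-o[2])/d[2]
E
python3 - <<'E'
from h import *
im=load('wrist');p=im['T'][0]
c=[wray(im,*q,.131) for q in [(305,195),(339,195),(302,246),(342,246)]]
print('top corners',np.round(c,4)); m=np.mean(c,0);print('mean',m)
f=[wray(im,*q,.015) for q in [(295,161),(347,161)]];print('foot back',np.round(f,4))
yaw=np.radians(-145.5);ex=np.array([np.cos(yaw),np.sin(yaw)]);ey=np.array([-ex[1],ex[0]])
for n,q in dict(top=m,fb=np.mean(f,0),tcp=p).items(): print(n,q[:2]@ex,q[:2]@ey)
for a,b in((0,1),(2,3)): d=c[b]-c[a];print(np.linalg.norm(d),np.degrees(np.arctan2(d[1],d[0])))
d=f[1]-f[0];print(np.linalg.norm(d),np.degrees(np.arctan2(d[1],d[0])))
E
```

```text
top corners [[0.5794 0.2034 0.131 ]
 [0.5933 0.1834 0.131 ]
 [0.5466 0.1838 0.131 ]
 [0.5635 0.1594 0.131 ]]
mean [0.57071465 0.18249941 0.131     ]
foot back [[0.5857 0.2247 0.015 ]
 [0.6158 0.1812 0.015 ]]
top -0.5737096950731138 0.1728537958819897
fb -0.6100411236843026 0.17301799233606624
tcp -0.5682407055223805 0.16863808571956362
0.02439127624547699 -55.28963829617136
0.02966770877549631 -55.35223598255729
0.05297020149799531 -55.26975879191025
```

>>> jog_arm --rows '[0.005, -0.0015, -0.02, 0, 0.005, -0.0015, -0.06, 0, 0.005, -0.0015, -0.1, 0, 0.005, -0.0015, -0.13, 0, 0.005, -0.0015, -0.15, 0, 0.005, -0.0015, -0.167, 0, 0.005, -0.0015, -0.167, 0, 0.005, -0.0015, -0.167, 0]'

```text
t: 7.73
ee_pos: [0.569, 0.1788, 0.0865]
eef_rot: [0.0, 0.955, 0.296, -0.001]
contact_force: [0.5, 0.0, 0.5]
finger_gap: 0.0852
grasp_force: 0.0
```

>>> jog_arm --rows '[0, 0, 0, 0, 0, 0, 0, 0, 0, 0, 0, 0, 0, 0, 0, 0, 0, 0, 0, 0, 0, 0, 0, 0, 0, 0, 0, 0, 0, 0, 0, 0]' --gripper 0.2 --grip_force 45

```text
t: 8.4
ee_pos: [0.5694, 0.1814, 0.0883]
eef_rot: [-0.0, 0.955, 0.297, 0.001]
contact_force: [-2.1, 0.7, 5.3]
finger_gap: 0.0316
grasp_force: 46.6
```

>>> jog_arm --rows '[0, 0, 0.015, 0, 0, 0, 0.035, 0, 0, 0, 0.055, 0, 0, 0, 0.075, 0, 0, 0, 0.09, 0, 0, 0, 0.09, 0.05, 0, 0, 0.09, 0.1, 0, 0, 0.09, 0.18]'

```text
t: 9.07
ee_pos: [0.5687, 0.1807, 0.1768]
eef_rot: [0.0, 0.924, 0.383, -0.001]
contact_force: [-0.4, 0.7, -3.0]
finger_gap: 0.0314
grasp_force: 46.0
```

>>> jog_arm --rows '[-0.002, -0.015, 0, 0.1, -0.005, -0.03, 0, 0.21, -0.008, -0.05, 0, 0.33, -0.012, -0.07, 0, 0.45, -0.015, -0.09, 0, 0.57, -0.018, -0.11, 0, 0.68, -0.021, -0.122, 0, 0.79, -0.023, -0.132, 0, 0.9]'

```text
t: 9.73
ee_pos: [0.5451, 0.0475, 0.1764]
eef_rot: [-0.001, 0.665, 0.747, -0.001]
contact_force: [-0.4, -0.4, -3.1]
finger_gap: 0.0311
grasp_force: 46.0
```

>>> jog_arm --rows '[0, 0, -0.01, 0, 0, 0, -0.02, 0, 0, 0, -0.03, 0, 0, 0, -0.038, 0, 0, 0, -0.038, 0, 0, 0, -0.038, 0, 0, 0, -0.038, 0, 0, 0, -0.038, 0]'

```text
t: 10.4
ee_pos: [0.5467, 0.0493, 0.1398]
eef_rot: [0.0, 0.666, 0.746, 0.0]
contact_force: [0.6, 0.7, -3.2]
finger_gap: 0.0316
grasp_force: 46.0
```

```bash
python3 - <<'E'
from h import *
s=env.state();print(s['ee_pos'],s['eef_rot'],s['contact_force'],s['finger_gap'])
a=grab('top');b=grab('scene');w=grab('wrist');w['T']=(s['ee_pos'],s['eef_rot']);np.save('pics/wrist.npy',w,allow_pickle=True)
W=np.zeros((600,800,3),np.uint8);W[:300,:400]=cv2.resize(a['pixels'][170:290,240:400],(400,300));W[:300,400:]=cv2.resize(b['pixels'][170:350,210:450],(400,300));W[300:,:400]=cv2.resize(w['pixels'],(400,300))
W[300:,400:]=cv2.resize(w['pixels'][120:360,160:480],(400,300))
cv2.imwrite('pics/p4.png',W[...,::-1])
E
```

```text
[0.54666459 0.04925015 0.13976116] [4.14146438e-04 6.66367315e-01 7.45623385e-01 4.45007834e-04] [ 0.63520539  0.66198763 -3.2263418 ] 0.031610257889071805
```

View pics/p4.png

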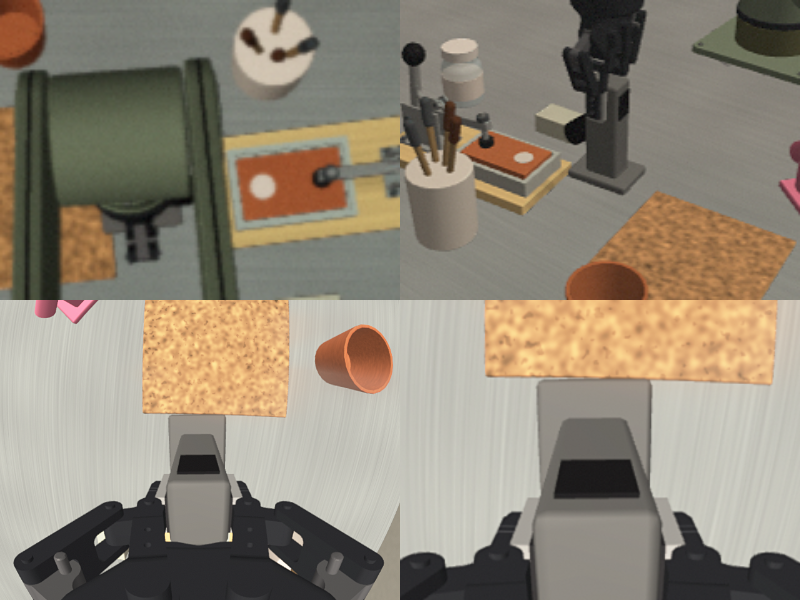

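In the scene crop the reader hangs upright with its snout (577,130) towards the dab (524,157), and the knob (412,52) is still over centre. I'll check the reader's position from its foot-plate corners.

```bash
python3 - <<'E'
from h import *
b=load('scene');w=load('wrist');yaw=np.radians(-83.4);ex=np.array([np.cos(yaw),np.sin(yaw)]);ey=np.array([-ex[1],ex[0]]);dab=np.array([.5597,-.0648])
f=lambda p:np.round([(p[:2]-dab)@ex,(p[:2]-dab)@ey],4)
d=None
for q in[(349.2,285.2),(313.2,274.4),(357,269)]:print('sc',f(ray(b,*q,.057)))
c=[wray(w,*q,.067) for q in[(270.4,184),(360,184)]]
for x in c:print('wr',f(x))
d=c[1]-c[0];print('edge deg',np.degrees(np.arctan2(d[1],d[0])),'tcp',f(w['T'][0]))
E
```

```text
sc [-0.1606  0.0141]
sc [-0.0845  0.0192]
sc [-0.1484 -0.0407]
wr [-0.153  -0.0267]
wr [-0.1528  0.0256]
edge deg 6.357848557393559 tcp [-0.1148  0.0002]
```

>>> jog_arm --rows '[0, 0, 0, 0, 0, 0, 0, 0, 0, 0, 0, 0, 0, 0, 0, 0, 0, 0, 0, 0, 0, 0, 0, 0, 0, 0, 0, 0, 0, 0, 0, 0]'

```text
t: 11.22
ee_pos: [0.5462, 0.0489, 0.1393]
eef_rot: [0.0, 0.666, 0.746, 0.0]
contact_force: [-0.4, 0.0, -3.6]
finger_gap: 0.0318
grasp_force: 46.0
```

```bash
python3 - <<'E'
from h import *
b=load('scene');P=cloud(b);yaw=np.radians(-83.4);ex=np.array([np.cos(yaw),np.sin(yaw)]);ey=np.array([-ex[1],ex[0]])
Q=np.stack([(P[...,:2]-[.5597,-.0648])@ex,(P[...,:2]-[.5597,-.0648])@ey,P[...,2]],-1)
v,u=np.mgrid[0:480,0:640]
R0=(Q[...,0]>-.18)&(Q[...,0]<-.03)&(abs(Q[...,1])<.06)
for z0,z1 in((.045,.055),(.055,.061),(.061,.072),(.075,.10),(.10,.13),(.13,.16),(.16,.185)):
    m=R0&(Q[...,2]>z0)&(Q[...,2]<z1);q=Q[m]
    print(z0,m.sum(),np.round(np.percentile(q,[3,50,97],axis=0),4).tolist() if m.sum() else '')
E
```

```text
0.045 0 
0.055 70 [[-0.1555, -0.0235, 0.0562], [-0.1304, 0.0237, 0.0594], [-0.0858, 0.0255, 0.0609]]
0.061 458 [[-0.1548, -0.0251, 0.0617], [-0.1337, 0.0126, 0.0654], [-0.0839, 0.0255, 0.0706]]
0.075 308 [[-0.1383, -0.0124, 0.0757], [-0.125, 0.0124, 0.0893], [-0.0794, 0.0152, 0.0996]]
0.1 488 [[-0.1381, -0.0093, 0.1015], [-0.1143, 0.0119, 0.1148], [-0.0718, 0.0148, 0.1289]]
0.13 317 [[-0.1397, -0.0102, 0.1309], [-0.1299, 0.0133, 0.147], [-0.1052, 0.0276, 0.1587]]
0.16 389 [[-0.1395, -0.0212, 0.1611], [-0.1284, 0.0107, 0.1748], [-0.1092, 0.0283, 0.1838]]
```

Depth of the foot plate gives the origin about 117 mm from the dab, lateral offset about 0 and underside at 56 mm, so the line of sight misses by about 2 mm at 91 mm range. I'll hold another second, then return.

>>> jog_arm --rows '[0, 0, 0, 0, 0, 0, 0, 0, 0, 0, 0, 0, 0, 0, 0, 0, 0, 0, 0, 0, 0, 0, 0, 0, 0, 0, 0, 0, 0, 0, 0, 0]'

```text
t: 11.88
ee_pos: [0.5462, 0.049, 0.1394]
eef_rot: [0.0, 0.666, 0.746, 0.0]
contact_force: [-0.7, -0.3, -3.7]
finger_gap: 0.0313
grasp_force: 46.0
```

>>> jog_arm --rows '[0, 0, 0, 0, 0, 0, 0, 0, 0, 0, 0, 0, 0, 0, 0, 0, 0, 0, 0, 0, 0, 0, 0, 0, 0, 0, 0.01, 0, 0, 0, 0.02, 0]'

```text
t: 12.55
ee_pos: [0.5458, 0.0489, 0.1597]
eef_rot: [-0.0, 0.666, 0.746, -0.0]
contact_force: [0.4, 0.1, -2.2]
finger_gap: 0.0316
grasp_force: 46.1
```

>>> jog_arm --rows '[0, 0.01, 0.01, 0, 0.002, 0.03, 0.01, 0, 0.004, 0.05, 0.01, 0, 0.005, 0.07, 0.01, 0, 0.006, 0.09, 0.01, 0, 0.007, 0.11, 0.01, 0, 0.008, 0.123, 0.01, 0, 0.008, 0.123, 0.01, 0]'

```text
t: 13.22
ee_pos: [0.5547, 0.175, 0.1704]
eef_rot: [0.0, 0.665, 0.746, 0.001]
contact_force: [-0.2, -0.0, -2.3]
finger_gap: 0.0314
grasp_force: 46.1
```

>>> jog_arm --rows '[0, 0, -0.015, 0, 0, 0, -0.035, 0, 0, 0, -0.055, 0, 0, 0, -0.065, 0, 0, 0, -0.072, 0, 0, 0, -0.077, 0, 0, 0, -0.08, 0, 0, 0, -0.08, 0]'

```text
t: 13.88
ee_pos: [0.5544, 0.1719, 0.0895]
eef_rot: [0.0, 0.666, 0.746, 0.0]
contact_force: [-0.3, 0.7, -2.2]
finger_gap: 0.0314
grasp_force: 46.1
```

>>> jog_arm --rows '[0, 0, -0.001, 0, 0, 0, -0.002, 0, 0, 0, -0.002, 0, 0, 0, -0.002, 0]'

```text
t: 14.22
ee_pos: [0.5548, 0.1721, 0.0883]
eef_rot: [0.001, 0.666, 0.746, 0.001]
contact_force: [-0.8, -1.0, 0.8]
finger_gap: 0.0317
grasp_force: 46.5
```

Contact now. I'll release and lift away.

>>> jog_arm --rows '[0, 0, 0, 0, 0, 0, 0, 0, 0, 0, 0, 0, 0, 0, 0, 0, 0, 0, 0, 0, 0, 0, 0, 0, 0, 0, 0, 0, 0, 0, 0, 0]' --gripper 1.0

```text
t: 14.88
ee_pos: [0.5541, 0.172, 0.0873]
eef_rot: [0.0, 0.666, 0.746, 0.0]
contact_force: [0.0, 0.0, 0.4]
finger_gap: 0.0853
grasp_force: 0.0
```

>>> jog_arm --rows '[0, 0, 0.02, 0, 0, 0, 0.05, 0, 0, 0, 0.09, 0, 0, 0, 0.13, 0, 0, 0, 0.165, 0, 0, 0, 0.165, 0, 0, 0, 0.165, 0, 0, 0, 0.165, 0]'

```text
t: 15.55
ee_pos: [0.5536, 0.1718, 0.2517]
eef_rot: [-0.0, 0.666, 0.746, -0.0]
contact_force: [-0.5, 0.6, -0.1]
finger_gap: 0.085
grasp_force: 0.0
```

```bash
python3 - <<'E'
from h import *
s=env.state();print(s['ee_pos'])
b=grab('scene');P=cloud(b)
R0=(abs(P[...,0]-.554)<.09)&(abs(P[...,1]-.172)<.09)
for z0,z1 in((.008,.02),(.09,.125),(.125,.15)):
    q=P[R0&(P[...,2]>z0)&(P[...,2]<z1)&(b['pixels'].max(-1)<110)];print(z0,len(q),np.round(np.percentile(q,[3,50,97],axis=0),4).tolist() if len(q) else '')
cv2.imwrite('pics/p5.png',cv2.resize(b['pixels'][150:400,170:470],(720,600))[...,::-1])
E
```

```text
[0.55363506 0.17178946 0.25168537]
0.008 567 [[0.5273, 0.1407, 0.0092], [0.5674, 0.189, 0.0137], [0.5814, 0.2121, 0.018]]
0.09 468 [[0.5413, 0.1594, 0.0916], [0.5665, 0.1832, 0.1083], [0.5697, 0.1969, 0.1239]]
0.125 274 [[0.5393, 0.1584, 0.1256], [0.5561, 0.177, 0.1296], [0.5688, 0.1943, 0.131]]
```

View pics/p5.png

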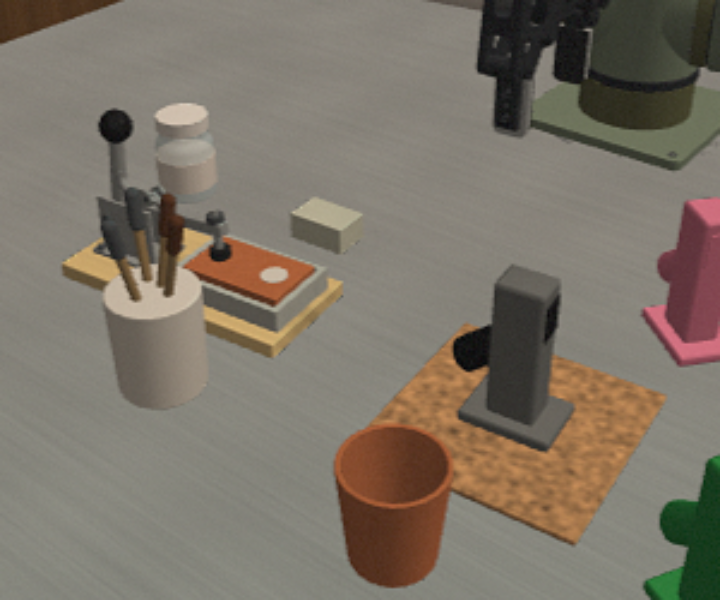

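The reader stands upright on the mat (515,345), the handle is still locked (knob 116,125) and the bystanders are in place. Next I go to the nest side of the knob.

>>> jog_arm --rows '[0.01, -0.18, 0, 0, 0.01, -0.18, 0, 0, 0.01, -0.18, 0, 0, 0.01, -0.18, 0, 0, 0.01, -0.18, 0, 0, 0.01, -0.18, 0, 0, 0.01, -0.18, 0, 0, 0.01, -0.18, 0, 0]' --gripper 0.28

```text
t: 16.27
ee_pos: [0.5638, -0.007, 0.2513]
eef_rot: [-0.001, 0.666, 0.746, -0.0]
contact_force: [-0.7, 0.6, -1.2]
finger_gap: 0.0242
grasp_force: 0.0
```

>>> jog_arm --rows '[0.01, -0.182, 0, 0, 0.01, -0.182, 0, 0, 0.01, -0.182, 0, 0, 0.01, -0.182, 0, 0, 0.01, -0.182, 0, 0, 0.01, -0.182, 0, 0, 0.01, -0.182, 0, 0, 0.01, -0.182, 0, 0]'

```text
t: 16.93
ee_pos: [0.5743, -0.1879, 0.2521]
eef_rot: [-0.001, 0.666, 0.746, 0.0]
contact_force: [-0.9, -0.2, -0.1]
finger_gap: 0.0238
grasp_force: 0.0
```

>>> jog_arm --rows '[0, 0, -0.03, 0, 0, 0, -0.06, 0, 0, 0, -0.09, 0, 0, 0, -0.115, 0, 0, 0, -0.127, 0, 0, 0, -0.127, 0, 0, 0, -0.127, 0, 0.001, -0.006, -0.127, 0]'

```text
t: 17.6
ee_pos: [0.576, -0.1945, 0.1268]
eef_rot: [0.001, 0.665, 0.746, 0.001]
contact_force: [0.3, 0.3, 0.0]
finger_gap: 0.0238
grasp_force: 0.0
```

>>> jog_arm --rows '[0.001, -0.009, -0.002, 0, 0.002, -0.017, -0.002, 0, 0.003, -0.025, -0.002, 0, 0.004, -0.033, -0.003, 0, 0.005, -0.041, -0.004, 0, 0.006, -0.049, -0.006, 0, 0.0065, -0.056, -0.008, 0, 0.0065, -0.056, -0.008, 0]'

```text
t: 18.27
ee_pos: [0.582, -0.2538, 0.1168]
eef_rot: [0.0, 0.667, 0.745, 0.0]
contact_force: [0.5, -0.1, -0.4]
finger_gap: 0.024
grasp_force: 0.3
```

>>> jog_arm --rows '[0.001, -0.007, -0.003, 0, 0.0015, -0.014, -0.007, 0, 0.0025, -0.021, -0.012, 0, 0.003, -0.027, -0.016, 0, 0.004, -0.033, -0.022, 0, 0.0045, -0.038, -0.027, 0, 0.005, -0.043, -0.033, 0, 0.005, -0.047, -0.039, 0]'

```text
t: 18.93
ee_pos: [0.5875, -0.2989, 0.0779]
eef_rot: [0.0, 0.667, 0.745, 0.001]
contact_force: [5.6, 8.9, 11.5]
finger_gap: 0.024
grasp_force: 7.6
```

```bash
python3 - <<'E'
from h import *
s=env.state();print(J(s['ee_pos']),s['contact_force'],s['finger_gap'])
a=grab('top');b=grab('scene');W=np.zeros((400,800,3),np.uint8);W[:,:400]=cv2.resize(b['pixels'][160:290,170:300],(400,400));W[:,400:]=cv2.resize(a['pixels'][170:290,360:480],(400,400));cv2.imwrite('pics/p6.png',W[...,::-1])
E
```

```text
[-0.1198 -0.0015  0.0779] [ 5.59930958  8.90647455 11.47028528] 0.023999908440293566
```

View pics/p6.png

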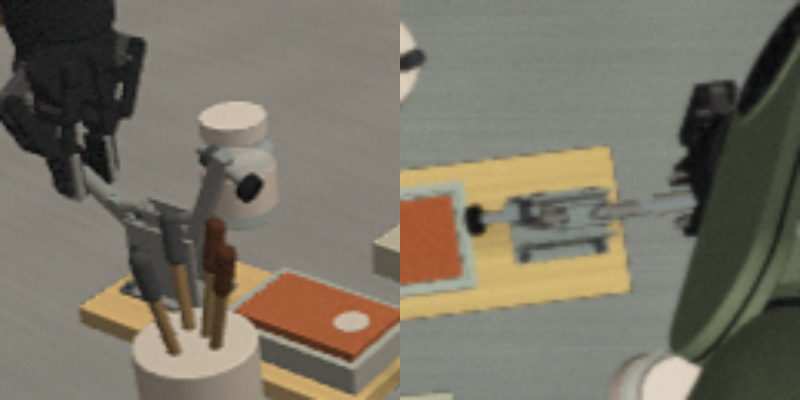

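The handle is fully back at its open stop, with the foot lifted (250,187) and the tile free. Next I withdraw and check.

>>> jog_arm --rows '[-0.0005, 0.005, 0.002, 0, -0.001, 0.01, 0.008, 0, -0.001, 0.012, 0.025, 0, -0.001, 0.012, 0.05, 0, -0.001, 0.012, 0.085, 0, -0.001, 0.012, 0.12, 0, -0.001, 0.012, 0.155, 0, -0.001, 0.012, 0.18, 0]'

```text
t: 19.7
ee_pos: [0.5852, -0.2872, 0.2619]
eef_rot: [0.001, 0.666, 0.746, -0.0]
contact_force: [0.1, 0.1, -0.2]
finger_gap: 0.0239
grasp_force: 0.0
```

>>> jog_arm --rows '[-0.02, -0.02, 0.02, 0, -0.06, -0.02, 0.03, 0, -0.1, -0.02, 0.03, 0, -0.13, -0.02, 0.03, 0, -0.15, -0.02, 0.03, 0, -0.15, -0.02, 0.03, 0, -0.15, -0.02, 0.03, 0, -0.15, -0.02, 0.03, 0]'

```text
t: 20.37
ee_pos: [0.4358, -0.3071, 0.2885]
eef_rot: [0.0, 0.666, 0.746, -0.0]
contact_force: [0.5, 0.6, 0.8]
finger_gap: 0.0239
grasp_force: 0.0
```

```bash
python3 - <<'E'
from h import *
im=grab('top');b=grab('scene');s=env.state();print(s['ee_pos'],s['contact_force'])
px=b['pixels'].astype(int); v,u=np.mgrid[0:480,0:640]
k=(px.max(-1)<50)&(u>175)&(u<215)&(v>190)&(v<230)
c=max(cv2.findContours(k.astype(np.uint8),0,2)[0],key=cv2.contourArea);e=cv2.minEnclosingCircle(c)
pa=im['pixels'].max(-1);ka=(pa<60)&(u>440)&(u<470)&(v>212)&(v<245);ca=max(cv2.findContours(ka.astype(np.uint8),0,2)[0],key=cv2.contourArea);ea=cv2.minEnclosingCircle(ca)
p,g=tri(im,ea[0],b,e[0]);print('knob',e,ea,J(p),g)
h=cv2.cvtColor(im['pixels'],cv2.COLOR_RGB2HSV);m=((h[...,0]<12)&(h[...,1]>120)&(u>328)&(u<386)&(v>223)&(v<264)).astype(np.uint8)
c=max(cv2.findContours(m,0,2)[0],key=cv2.contourArea);r=cv2.minAreaRect(np.array([ray(im,x,y,.04)[:2] for x,y in c[:,0]],np.float32));print('tile',r,J(r[0]))
E
```

```text
[ 0.43642402 -0.30702057  0.28802941] [-0.3789719   0.08699941 -0.12093669]
knob ((191.20787048339844, 211.0955047607422), 6.303881645202637) ((455.5, 227.64285278320312), 6.5318121910095215) [-0.135  -0.0025  0.0984] 0.0017213739052344816
tile ((0.5639938712120056, -0.09266664832830429), (0.05893521010875702, 0.09846103191375732), 6.988039016723633) [ 0.0877 -0.0019]
```

The knob is at its original open position and the tile is in its nest. Handing in.

```bash
python3 -c "
from workcell import hand_in
print(hand_in())"
```

```text
the job is handed in; nothing more can be done
None
```

The job is handed in (no verdict came back): I clamped the tile, held the reader on the dab for about 2 s from about 9 cm, stood it back on the mat, and swung the clamp fully open with the tile lying in its nest.

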